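# Check the freewheel of the blue eye's turntable

## Task

Check the freewheel of the turntable that carries the blue glass eye: take the black knob of its lever and swing it clockwise (seen from above) all the way to its stop, where it should run loose and leave the eye standing still. Then swing the same knob counter-clockwise all the way to the other stop, so that the freewheel grips and carries the eye round with it, and let go. Leave the lever of the turntable with the amber eye as it is.

Things in the scene. Friction and masses are not known exactly. Their poses are not given: they have to be found in the camera images.
- blue_table: Fixed ratchet turntable: dark foot 200 mm wide, 20 mm high; toothed steel wheel (154 mm wide, to 46 mm up) under a cobalt-blue glass eye disc (128 mm wide, top 57 mm up). Origin: on the vertical axle at bench level, z up. Its lever turns about the axle; in its middle it points along this frame's -x, roughly to the robot, and swings 0.6 rad either way to stops. Its place varies.
- blue_knob (a point): Centre of the round upright black knob (20 mm across, 45 mm tall, 60 to 105 mm above the bench) on the blue turntable's lever, 140 mm from the axle. Moves on a level arc. Clockwise from above (to the table's +y) it clicks loose at 1 N; counter-clockwise (to -y) it grips and turns the eye at 4 to 6 N, after up to 12 degrees of lost motion. Lever and eye stay where left.
- blue_mark (a point): Top of the small white peg (12 mm across, 5 mm above the glass) near the rim of the blue eye disc, 52 mm from the axle and 59 mm above the bench; it turns with the eye and shows how far it has turned.
- amber_knob (a point): Centre of the same black knob on the lever of the other, like turntable, the one with the amber eye: leave it where it is.

How it is judged:
By the outcome, as a careful person would: the job done as asked, in the order asked, and still so for the second after the job is handed in, with the robot touching nothing.
It also fails if it takes over 38 s, if anything falls off the work surface, if the arm or the gripper's body presses on something with over 40 N, if the wrist force passes 120 N, or if a joint passes its speed limit or range.

## Robot

A 6-joint arm with a two-finger parallel gripper is mounted at the origin on the work surface. World frame = base frame: x ahead of the robot, y to its left, z up, the work surface at z = 0. Lengths are in m, angles in rad, forces in N, time in s.
With the tool pointing down it reaches from about 0.3 to 0.95 m from the base axis. Payload 3.1 kg.
Tool frame: the origin (TCP) lies midway between the tips of the shut fingers; the grasp point (between the pads) lies 19 mm behind it; z points along the fingers, y is the line along which they close (so a half turn about z gives the same grasp; the last joint's range is limited). The gripper opens to 85 mm and grips with 20 to 120 N. Pads are 22 mm wide; open, the fingers measure 114 mm over their backs; the gripper's body (76 mm by 85 mm) begins 54 mm behind the grasp point. The pads swing forward as they close: fully open they stand 13 mm farther back than shut.
Start: joints at [1.086, 0.308, 1.634, -0, 1.2, -0.07], TCP at [0.252, 0.572, 0.231] pointing down, gripper open.
Joint ranges: [-3.06, 3.06], [-0.79, 1.96], [0.05, 2.63], [-1.19, 4.34], [0.05, 2.64], [-2.94, 2.94]. Speed limits (rad/s): [2.79, 2.79, 3.14, 3.14, 3.14, 3.14].

## Interface

Orientations are given as a rotation vector (axis times angle).
In Python, from cell import * gives the robot as it stands.
- The arm moves only by the tool send_rows, never from a script. Its argument "deltas" is a list of rows, each an object of numbers: "tx", "ty", "tz": the shift along the tool's x, y, z in mm; "spin": the turn about the tool's z in degrees. In form: [{"tx": .., "ty": .., "tz": .., "spin": ..}, ...]. A call has exactly 8 rows; each row shifts and turns the commanded pose from where the row before left it, along the tool's axes as they then stand; what a row does not reach is not made up. A row lasts 1/10 s, in which the tool goes at most 50 mm and 8.59 degrees, less where a joint would pass 70% of its speed; a pose out of reach is approached as far as the arm can. A call with a gripper value outside its range is refused whole. "jaw" is the opening, from 0 (shut) to 1 (fully open), set as the call begins (left out, the last holds). The fingers move at their own pace and stop on an object; "squeeze" is the grip in N (left out, the last holds). Time passes only in rows, so rows that do not move let the fingers close, or fill a call up. It gives the time, the measured TCP pose, the force, the opening and the grip force at its end, in the units of the state.
- get_obs(): the state, without advancing time (a new reading comes with each control period).
- read_camera(name): name is "side" or "top"; returns a dict with "color" (420x560x3 uint8, red, green, blue), "mtx" (3x3 intrinsics, pixels), "R" (3x3) and "t" (3): a world point X has camera coordinates R X + t. Camera axes: x right, y down, z forward; pixel columns grow to the right and rows downward; lengths in m; the calibration is good to about 2 mm. A picture is of the moment at which its call begins. There is no depth.
- hand_in(): hands the job in; it is judged then, once.
The state is a dict: "time": time; "joint_positions": joint angles; "qvel": joint speeds; "tau": joint torques, N m; "tool_pos": TCP position; "eef_rot": TCP orientation; "contact_force": force on the tool from outside, world axes, zero at the start; "ft_torque": the same for the moment, N m; "grip_width": finger opening in m; "grasp_force": force on a finger pad.
Only numpy, scipy, OpenCV 4.12 (cv2) and the standard library are available. Lean on these libraries where they do the work, as an engineer would, in place of code of your own. Each camera call takes 0.05 s, during which the arm holds its last target. There are 200 camera calls.

## Working session

There is one attempt and no reset: what is moved stays moved. The work goes in short steps, Python scripts to look and compute and a tool call to move; the robot and the scene stay as the last step left them, time stands still between calls to the robot, and variables do not carry over. Pictures are saved under pics/ and viewed, at most 10 in all, crops included, and the job is handed in when it is done.

Besides the shell and the picture viewer there is one more tool, called after "Call:" as name(argument=value, ...), one argument or row to a line, values as JSON. send_rows: Moves the arm, as the interface text tells. Its arguments: {"type":"object","properties":{"deltas":{"type":"array","items":{"type":"object","properties":{"tx":{"type":"number"},"ty":{"type":"number"},"tz":{"type":"number"},"spin":{"type":"number"}}}},"jaw":{"type":"number"},"squeeze":{"type":"number"}},"required":["deltas"]}

```bash
mkdir -p pics; ls; python3 - <<'E'
from cell import *
import cv2
for n in("top","side"):
    c=read_camera(n); cv2.imwrite(f"pics/{n}0.png",c["color"][:,:,::-1])
    print(n,c["mtx"].round(1).tolist(),c["R"].round(4).tolist(),c["t"].round(4).tolist())
o=get_obs();print(o)
E
```

```text
pics
top [[470.3, 0.0, 281.9], [0.0, 470.3, 204.1], [0.0, 0.0, 1.0]] [[0.0217, -0.9998, 0.0006], [-0.9901, -0.0216, -0.1385], [0.1385, 0.0024, -0.9904]] [-0.0384, 0.5627, 1.0639]
side [[431.0, 0.0, 278.3], [0.0, 431.0, 216.3], [0.0, 0.0, 1.0]] [[0.9298, -0.3679, 0.007], [-0.2076, -0.54, -0.8157], [0.3039, 0.757, -0.5785]] [-0.5628, 0.1749, 0.8138]
{'time': 0.1, 'joint_positions': array([ 1.08634161e+00,  3.08957124e-01,  1.63504964e+00, -1.20244372e-05,
        1.19969863e+00, -6.96955847e-02]), 'qvel': array([ 0.0007253 , -0.00068074, -0.00185279,  0.00065956,  0.00091958,
        0.00169039]), 'tau': array([-2.69883940e-04, -4.16408980e+01, -2.77644217e+01,  3.91599235e-05,
        4.01595011e-03, -2.79979116e-05]), 'tool_pos': array([0.251535  , 0.57133836, 0.23014209]), 'eef_rot': array([-0.64671854, -3.07372512,  0.00319636]), 'contact_force': array([ 0.30369587, -0.32246243, -0.3157351 ]), 'ft_torque': array([-0.0117478 , -0.00668333,  0.05493286]), 'grasp_force': 0.0, 'grip_width': 0.08553009847829732}
```

View pics/top0.png

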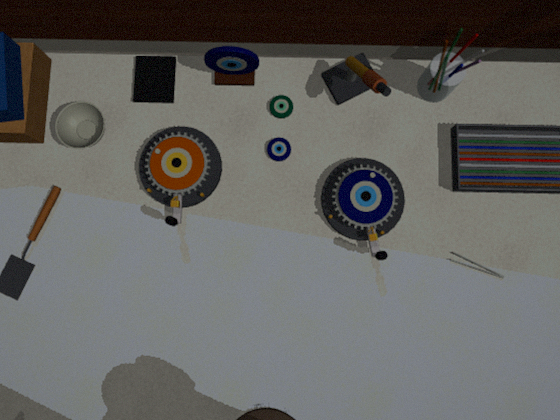

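View pics/side0.png

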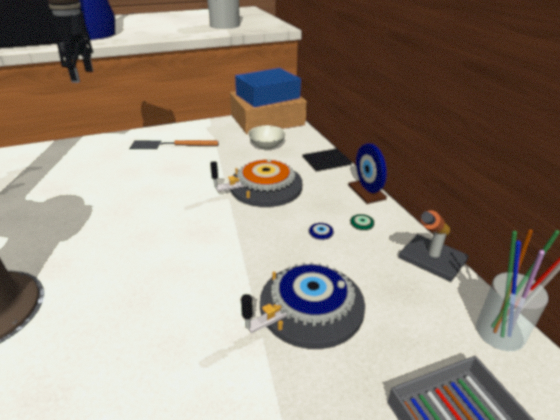

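The top view shows the blue eye at about (366,196), its knob at (381,255), its peg at (373,175), and the amber knob at (171,221). The side view shows the blue knob at (247,307). I'll enlarge both.

```bash
python3 - <<'E'
import cv2,numpy as np
a=cv2.imread("pics/top0.png")[150:280,310:430]; b=cv2.imread("pics/side0.png")[250:350,230:370]
a=cv2.resize(a,None,fx=4,fy=4,interpolation=cv2.INTER_CUBIC);b=cv2.resize(b,None,fx=2.2,fy=2.2,interpolation=cv2.INTER_CUBIC)
im=np.zeros((520,790,3),np.uint8); im[:520,:480]=a; im[:b.shape[0],482:482+b.shape[1]]=b
im=np.clip(im.astype(float)*1.8,0,255)
cv2.imwrite("pics/crop0.png",im)
E
```

```text
[ WARN:0@0.029] global loadsave.cpp:1063 imwrite_ Unsupported depth image for selected encoder is fallbacked to CV_8U.
```

View pics/crop0.png

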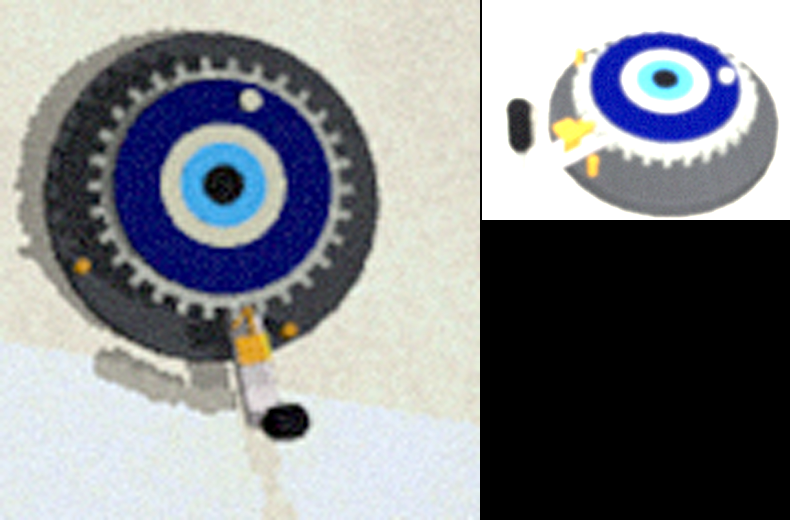

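The enlarged crop puts the eye centre at top (365.5,196.2), the knob at (381.5,255.2), the peg at (372.8,174.8), and the orange stop pins at (330.8,216.2) and (382.5,232.5). In the side view the knob is at (247.3,306.8). The lever is now near its counter-clockwise stop pin.

```bash
cat > h.py <<'E'
from cell import *
import numpy as np, cv2
from scipy.spatial.transform import Rotation as Ro
def onz(c,px,z):
    d=c["R"].T@np.linalg.solve(c["mtx"],[*px,1]); o=-c["R"].T@c["t"]
    return o+d*(z-o[2])/d[2]
def tri(a,pa,b,pb):
    P=[c["mtx"]@np.c_[c["R"],c["t"]] for c in(a,b)]
    X=cv2.triangulatePoints(*P,np.array(pa,float),np.array(pb,float)); return X[:3,0]/X[3,0]
def ang(v): return np.degrees(np.arctan2(v[1],v[0]))
E
python3 - <<'E'
from h import *
t=read_camera("top");s=read_camera("side")
ax=onz(t,(365.5,196.2),.057);print("axle",ax)
ax2=onz(s,(230+(665-482)/2.2,250+78/2.2),.057);print("axle side",ax2)
k=onz(t,(381.5,255.2),.0825);print("knob",k, tri(t,(381.5,255.2),s,(247.3,306.8)))
print(np.hypot(*(k-ax)[:2]),ang(k-ax))
m=onz(t,(372.8,174.8),.059);print("mark",m,np.hypot(*(m-ax)[:2]),ang(m-ax))
for p in((330.8,216.2),(382.5,232.5)):
    q=onz(t,p,.03);print("pin",q,np.hypot(*(q-ax)[:2]),ang(q-ax))
q=onz(t,(171,221),.0825);print("amber",q)
print(Ro.from_rotvec(get_obs()["eef_rot"]).as_matrix().round(3))
E
```

```text
axle [ 0.58352621 -0.21900012  0.057     ]
axle side [ 0.58577128 -0.22231916  0.057     ]
knob [ 0.44766847 -0.24959507  0.0825    ] [ 0.44896619 -0.25006284  0.08167647]
0.13926010575280878 -167.30879377490334
mark [ 0.63390498 -0.23574897  0.059     ] 0.053089962613337705 -18.389823595342172
pin [ 0.53837412 -0.14188037  0.03      ] 0.0893653542154648 120.34812827006837
pin [ 0.50254747 -0.26339336  0.03      ] 0.0923488779079267 -151.268064706649
amber [0.51367194 0.22140713 0.0825    ]
[[-0.915  0.403 -0.001]
 [ 0.403  0.915 -0.001]
 [ 0.    -0.001 -1.   ]]
```

Table geometry: axle at about (0.584,-0.220), lever now at 192.7°, and the stops at about 130° (clockwise) and 199° (counter-clockwise). I'll move over the knob first.

Call:
send_rows(
  deltas=[
    {"tx":-21,"ty":-28},
    {"tx":-21,"ty":-28},
    {"tx":-21,"ty":-28},
    {"tx":-21,"ty":-28},
    {"tx":-21,"ty":-28},
    {"tx":-21,"ty":-28},
    {"tx":-21,"ty":-28},
    {"tx":-21,"ty":-28},
  ],
  jaw=1,
  squeeze=30,
)

```text
invalid input
```

Call:
send_rows(
  deltas=[
    {"tx":-21,"ty":-28},
    {"tx":-21,"ty":-28},
    {"tx":-21,"ty":-28},
    {"tx":-21,"ty":-28},
    {"tx":-21,"ty":-28},
    {"tx":-21,"ty":-28},
    {"tx":-21,"ty":-28},
    {"tx":-21,"ty":-28},
  ],
)

```text
invalid input
```

Call:
send_rows(
  deltas=[
    {"tx":-21,"ty":-28},
    {"tx":-21,"ty":-28},
    {"tx":-21,"ty":-28},
    {"spin":-8},
    {"spin":-8},
    {"spin":-8},
    {"spin":-8},
    {"spin":-4},
  ],
)

```text
invalid input
```

```bash
cat >> h.py <<'E'
def rel(p):
    o=get_obs();R=Ro.from_rotvec(o["eef_rot"]).as_matrix()
    print("t",o["time"],"tcp",o["tool_pos"].round(4),"yaw y",ang(R[:,1]).round(2),"F",o["contact_force"].round(1),"w",o["grip_width"].round(4),"q",o["joint_positions"].round(2))
    print("rel mm",(1000*R.T@(np.array(p)-o["tool_pos"])).round(1))
E
python3 -c "
from h import *
rel([.4483,-.2498,.068])"
```

```text
Traceback (most recent call last):
  File "h.py", line 13, in rel
    print("t",o["time"],"tcp",o["tool_pos"].round(4),"yaw y",ang(R[:,1]).round(2),"F",o["contact_force"].round(1),"w",o["grip_width"].round(4),"q",o["joint_positions"].round(2))
                                                                                                                      ^^^^^^^^^^^^^^^^^^^^^
AttributeError: 'float' object has no attribute 'round'
```

Perhaps every key has to be given in each row.

Call:
send_rows(
  deltas=[
    {"tx":-21,"ty":-28,"tz":0,"spin":0},
    {"tx":-21,"ty":-28,"tz":0,"spin":0},
    {"tx":-21,"ty":-28,"tz":0,"spin":0},
    {"tx":-21,"ty":-28,"tz":0,"spin":0},
    {"tx":-21,"ty":-28,"tz":0,"spin":0},
    {"tx":-21,"ty":-28,"tz":0,"spin":0},
    {"tx":-21,"ty":-28,"tz":0,"spin":0},
    {"tx":-21,"ty":-28,"tz":0,"spin":0},
  ],
  jaw=1,
  squeeze=30,
)

```text
time: 1.0
tool_pos: [0.3154, 0.2978, 0.2312]
eef_rot: [0.646, 3.074, -0.0]
contact_force: [0.6, -0.7, -0.2]
grip_width: 0.0856
grasp_force: 0.0
```

Call:
send_rows(
  deltas=[
    {"tx":-21,"ty":-28,"tz":0,"spin":0},
    {"tx":-21,"ty":-28,"tz":0,"spin":0},
    {"tx":-21,"ty":-28,"tz":0,"spin":0},
    {"tx":-21,"ty":-28,"tz":0,"spin":0},
    {"tx":-21,"ty":-28,"tz":0,"spin":0},
    {"tx":-21,"ty":-28,"tz":0,"spin":0},
    {"tx":-21,"ty":-28,"tz":0,"spin":0},
    {"tx":-21,"ty":-28,"tz":0,"spin":0},
  ],
)

```text
time: 1.8
tool_pos: [0.3789, 0.0252, 0.2314]
eef_rot: [0.647, 3.074, 0.0]
contact_force: [1.3, 0.7, 0.1]
grip_width: 0.0854
grasp_force: 0.0
```

Call:
send_rows(
  deltas=[
    {"tx":-21,"ty":-28,"tz":0,"spin":0},
    {"tx":-21,"ty":-28,"tz":0,"spin":0},
    {"tx":-21,"ty":-28,"tz":0,"spin":0},
    {"tx":0,"ty":0,"tz":0,"spin":-8},
    {"tx":0,"ty":0,"tz":0,"spin":-8},
    {"tx":0,"ty":0,"tz":0,"spin":-8},
    {"tx":0,"ty":0,"tz":0,"spin":-8},
    {"tx":0,"ty":0,"tz":0,"spin":-4},
  ],
)

```text
time: 2.6
tool_pos: [0.4025, -0.0757, 0.2312]
eef_rot: [0.341, -3.123, -0.0]
contact_force: [0.1, 0.1, 0.5]
grip_width: 0.0857
grasp_force: 0.0
```

```bash
sed -i 's/o\["grip_width"\].round(4)/o["grip_width"]/' h.py
python3 -c "
from h import *
rel([.4483,-.2498,.068])"
```

```text
t 2.6 tcp [ 0.4025 -0.0757  0.2312] yaw y 102.45 F [0.1 0.1 0.5] w 0.08569162975683087 q [-0.29 -0.13  2.11  0.    1.16 -2.08]
rel mm [  -7.2 -179.9  163.1]
```

Call:
send_rows(
  deltas=[
    {"tx":-1.4,"ty":-36,"tz":0,"spin":0},
    {"tx":-1.4,"ty":-36,"tz":0,"spin":0},
    {"tx":-1.4,"ty":-36,"tz":0,"spin":0},
    {"tx":-1.4,"ty":-36,"tz":0,"spin":0},
    {"tx":-1.6,"ty":-36,"tz":0,"spin":0},
    {"tx":0,"ty":0,"tz":35,"spin":0},
    {"tx":0,"ty":0,"tz":35,"spin":0},
    {"tx":0,"ty":0,"tz":0,"spin":0},
  ],
)

```text
time: 3.4
tool_pos: [0.4437, -0.2477, 0.1562]
eef_rot: [0.333, -3.115, -0.012]
contact_force: [-0.7, 1.4, 0.2]
grip_width: 0.0852
grasp_force: 0.0
```

```bash
python3 -c "
from h import *
rel([.4483,-.2498,.068])
a=read_camera('top')['color'][130:290,290:450,::-1];b=read_camera('side')['color'][220:380,200:360,::-1]
im=cv2.resize(np.hstack([a,b]),None,fx=2.5,fy=2.5,interpolation=cv2.INTER_CUBIC)
cv2.imwrite('pics/above.png',cv2.convertScaleAbs(im,alpha=1.6))"
```

```text
t 3.4 tcp [ 0.4437 -0.2477  0.1562] yaw y 102.19 F [-0.7  1.4  0.2] w 0.0852175939716207 q [-0.59  0.18  1.96  0.    1.01 -2.38]
rel mm [-4.8 -3.8 88.1]
```

View pics/above.png

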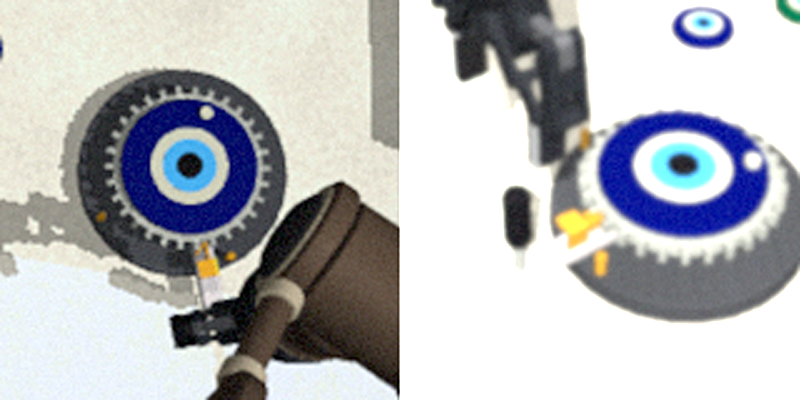

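The top view shows the gripper standing over the knob at the lever's end. The side view shows the fingers straddling and above the knob, which is clear of them. I'll check the settled pose, then descend.

```bash
python3 -c "
from h import *
rel([.4483,-.2498,.068])"
```

```text
t 3.5 tcp [ 0.4473 -0.2497  0.1609] yaw y 102.24 F [-0.2 -0.   0.6] w 0.08540415880193018 q [-0.59  0.18  1.95  0.    1.01 -2.38]
rel mm [-1.1 -0.5 92.9]
```

Call:
send_rows(
  deltas=[
    {"tx":-1,"ty":-0.5,"tz":25,"spin":0},
    {"tx":0,"ty":0,"tz":25,"spin":0},
    {"tx":0,"ty":0,"tz":20,"spin":0},
    {"tx":0,"ty":0,"tz":13,"spin":0},
    {"tx":0,"ty":0,"tz":9,"spin":0},
    {"tx":0,"ty":0,"tz":0,"spin":0},
    {"tx":0,"ty":0,"tz":0,"spin":0},
    {"tx":0,"ty":0,"tz":0,"spin":0},
  ],
)

```text
time: 4.3
tool_pos: [0.4499, -0.251, 0.0705]
eef_rot: [-0.335, 3.122, -0.002]
contact_force: [0.1, -0.7, 0.4]
grip_width: 0.0854
grasp_force: 0.0
```

Call:
send_rows(
  deltas=[
    {"tx":0,"ty":0,"tz":0,"spin":0},
    {"tx":0,"ty":0,"tz":0,"spin":0},
    {"tx":0,"ty":0,"tz":0,"spin":0},
    {"tx":0,"ty":0,"tz":0,"spin":0},
    {"tx":0,"ty":0,"tz":0,"spin":0},
    {"tx":0,"ty":0,"tz":0,"spin":0},
    {"tx":0,"ty":0,"tz":0,"spin":0},
    {"tx":0,"ty":0,"tz":0,"spin":0},
  ],
  jaw=0,
  squeeze=30,
)

```text
time: 5.1
tool_pos: [0.4489, -0.2504, 0.0694]
eef_rot: [0.335, -3.124, -0.0]
contact_force: [-1.2, 0.5, 2.7]
grip_width: 0.0193
grasp_force: 29.5
```

```bash
python3 -c "
from h import *
rel([.4483,-.2498,.068])"
```

```text
t 5.1 tcp [ 0.4489 -0.2504  0.0694] yaw y 102.24 F [-1.2  0.5  2.7] w 0.019274388590198224 q [-0.59  0.32  2.   -0.    0.82 -2.38]
rel mm [0.4 0.7 1.4]
```

Call:
send_rows(
  deltas=[
    {"tx":-0.1,"ty":4.9,"tz":0,"spin":2},
    {"tx":-0.3,"ty":9.8,"tz":0,"spin":4},
    {"tx":-0.3,"ty":9.8,"tz":0,"spin":4},
    {"tx":-0.3,"ty":9.8,"tz":0,"spin":4},
    {"tx":-0.3,"ty":9.8,"tz":0,"spin":4},
    {"tx":-0.3,"ty":9.8,"tz":0,"spin":4},
    {"tx":-0.3,"ty":9.8,"tz":0,"spin":4},
    {"tx":-0.3,"ty":9.8,"tz":0,"spin":4},
  ],
)

```text
time: 5.9
tool_pos: [0.4517, -0.1776, 0.0694]
eef_rot: [-0.489, -3.102, 0.001]
contact_force: [-2.0, 0.2, 2.1]
grip_width: 0.0188
grasp_force: 29.8
```

```bash
cat >>h.py <<'E'
AX=np.array([.5842,-.2202])
def lev():
    o=get_obs();v=o["tool_pos"][:2]-AX;F=o["contact_force"]
    a=ang(v)%360;r=np.radians(a);u=np.array([np.cos(r),np.sin(r)])
    R=Ro.from_rotvec(o["eef_rot"]).as_matrix()
    print("t",o["time"],"ang",round(a,1),"rad",np.hypot(*v).round(4),"toolx",round(ang(R[:,0])%360,1),"F radial",round(F[:2]@u,1),"tang ccw",round(F[:2]@[-u[1],u[0]],1),"Fz",F[2].round(1),"w",o["grip_width"],"q",o["joint_positions"].round(2))
E
python3 -c "
from h import *
lev()"
```

```text
t 5.9 ang 162.2 rad 0.1392 toolx 162.1 F radial 2.0 tang ccw 0.4 Fz 2.1 w 0.018760732452182 q [-0.46  0.27  2.06 -0.    0.8  -1.72]
```

Call:
send_rows(
  deltas=[
    {"tx":-0.3,"ty":9.8,"tz":0,"spin":4},
    {"tx":-0.3,"ty":9.8,"tz":0,"spin":4},
    {"tx":-0.3,"ty":9.8,"tz":0,"spin":4},
    {"tx":-0.3,"ty":9.8,"tz":0,"spin":4},
    {"tx":-0.3,"ty":9.8,"tz":0,"spin":4},
    {"tx":-0.3,"ty":9.8,"tz":0,"spin":4},
    {"tx":-0.1,"ty":4.9,"tz":0,"spin":2},
    {"tx":0,"ty":0,"tz":0,"spin":0},
  ],
)

```text
time: 6.7
tool_pos: [0.484, -0.1223, 0.0694]
eef_rot: [-1.17, -2.914, -0.001]
contact_force: [-2.6, 1.7, 4.8]
grip_width: 0.0189
grasp_force: 30.0
```

```bash
python3 -c "
from h import *
lev()"
```

```text
t 6.7 ang 135.7 rad 0.14 toolx 136.2 F radial 3.0 tang ccw 0.6 Fz 4.8 w 0.018899413624244518 q [-0.34  0.3   2.03  0.    0.81 -1.14]
```

Now creep into the stop.

Call:
send_rows(
  deltas=[
    {"tx":0,"ty":3.6,"tz":0,"spin":1.5},
    {"tx":0,"ty":3.6,"tz":0,"spin":1.5},
    {"tx":0,"ty":2.4,"tz":0,"spin":1},
    {"tx":0,"ty":2.4,"tz":0,"spin":1},
    {"tx":0,"ty":2.4,"tz":0,"spin":1},
    {"tx":0,"ty":0,"tz":0,"spin":0},
    {"tx":0,"ty":0,"tz":0,"spin":0},
    {"tx":0,"ty":0,"tz":0,"spin":0},
  ],
)

```text
time: 7.5
tool_pos: [0.4941, -0.1128, 0.0694]
eef_rot: [-1.321, -2.849, -0.001]
contact_force: [-2.0, 3.5, 6.3]
grip_width: 0.0192
grasp_force: 30.0
```

```bash
python3 -c "
from h import *
lev()"
```

```text
t 7.5 ang 130.0 rad 0.1402 toolx 130.3 F radial 4.0 tang ccw -0.7 Fz 6.3 w 0.01924769251823126 q [-0.31  0.31  2.02  0.    0.82 -1.01]
```

No stop force yet, so I'll creep a bit more.

Call:
send_rows(
  deltas=[
    {"tx":0,"ty":1.8,"tz":0,"spin":0.7},
    {"tx":0,"ty":1.8,"tz":0,"spin":0.7},
    {"tx":0,"ty":1.8,"tz":0,"spin":0.7},
    {"tx":0,"ty":0,"tz":0,"spin":0},
    {"tx":0,"ty":0,"tz":0,"spin":0},
    {"tx":0,"ty":0,"tz":0,"spin":0},
    {"tx":0,"ty":0,"tz":0,"spin":0},
    {"tx":0,"ty":0,"tz":0,"spin":0},
  ],
)

```text
time: 8.3
tool_pos: [0.4965, -0.1107, 0.0693]
eef_rot: [-1.368, -2.824, 0.005]
contact_force: [-8.1, -2.3, 7.5]
grip_width: 0.019
grasp_force: 30.5
```

```bash
python3 -c "
from h import *
lev()
a=read_camera('top')['color'][130:290,290:450,::-1];b=read_camera('side')['color'][220:380,200:360,::-1]
im=cv2.resize(np.hstack([a,b]),None,fx=2.5,fy=2.5,interpolation=cv2.INTER_CUBIC)
cv2.imwrite('pics/cw.png',cv2.convertScaleAbs(im,alpha=1.6))"
```

```text
t 8.3 ang 128.7 rad 0.1403 toolx 128.3 F radial 3.2 tang ccw 7.7 Fz 7.5 w 0.019012680181129466 q [-0.3   0.31  2.01 -0.    0.82 -0.97]
```

View pics/cw.png

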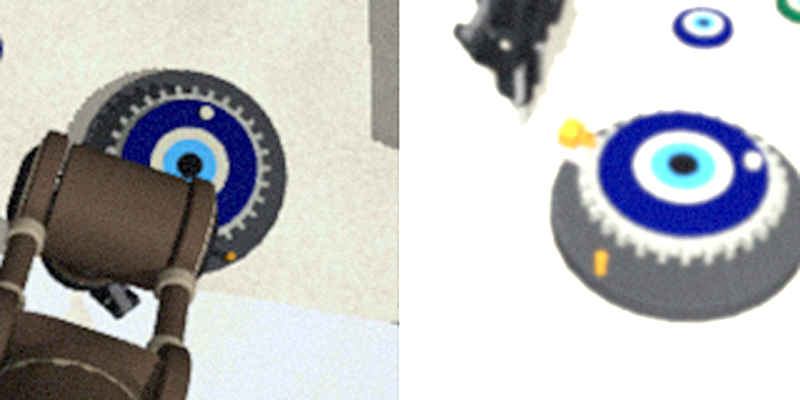

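The white peg is still at (206,112), as in the previous crop, so the eye stood still. The lever is by the clockwise pin. A stop reaction is rising (7.7 N), so I'll press slightly more to confirm it.

Call:
send_rows(
  deltas=[
    {"tx":0,"ty":1.5,"tz":0,"spin":0},
    {"tx":0,"ty":1.5,"tz":0,"spin":0},
    {"tx":0,"ty":0,"tz":0,"spin":0},
    {"tx":0,"ty":0,"tz":0,"spin":0},
    {"tx":0,"ty":0,"tz":0,"spin":0},
    {"tx":0,"ty":0,"tz":0,"spin":0},
    {"tx":0,"ty":0,"tz":0,"spin":0},
    {"tx":0,"ty":0,"tz":0,"spin":0},
  ],
)

```text
time: 9.2
tool_pos: [0.4966, -0.1106, 0.0692]
eef_rot: [-1.365, -2.821, 0.012]
contact_force: [-14.1, -8.8, 12.2]
grip_width: 0.0191
grasp_force: 31.9
```

```bash
python3 -c "
from h import *
lev()"
```

```text
t 9.2 ang 128.7 rad 0.1403 toolx 128.3 F radial 1.9 tang ccw 16.5 Fz 12.2 w 0.01908299012209876 q [-0.3   0.32  2.01 -0.01  0.83 -0.96]
```

It's firmly at the clockwise stop (128.7°, 16 N). Now the counter-clockwise swing; the stop should be near 197.5°.

Call:
send_rows(
  deltas=[
    {"tx":0,"ty":-4.5,"tz":0,"spin":0},
    {"tx":-0.2,"ty":-7.3,"tz":0,"spin":-3},
    {"tx":-0.2,"ty":-7.3,"tz":0,"spin":-3},
    {"tx":-0.2,"ty":-7.3,"tz":0,"spin":-3},
    {"tx":-0.2,"ty":-7.3,"tz":0,"spin":-3},
    {"tx":-0.2,"ty":-7.3,"tz":0,"spin":-3},
    {"tx":-0.2,"ty":-7.3,"tz":0,"spin":-3},
    {"tx":-0.2,"ty":-7.3,"tz":0,"spin":-3},
  ],
  squeeze=40,
)

```text
time: 10.0
tool_pos: [0.4644, -0.1488, 0.0694]
eef_rot: [0.833, 3.028, 0.002]
contact_force: [0.9, 3.5, 2.5]
grip_width: 0.0192
grasp_force: 39.0
```

```bash
python3 -c "
from h import *
lev()"
```

```text
t 10.0 ang 149.2 rad 0.1395 toolx 149.2 F radial 1.0 tang ccw -3.4 Fz 2.5 w 0.019170833623253804 q [-0.4   0.28  2.06  0.    0.8  -1.44]
```

Call:
send_rows(
  deltas=[
    {"tx":-0.2,"ty":-7.3,"tz":0,"spin":-3},
    {"tx":-0.2,"ty":-7.3,"tz":0,"spin":-3},
    {"tx":-0.2,"ty":-7.3,"tz":0,"spin":-3},
    {"tx":-0.2,"ty":-7.3,"tz":0,"spin":-3},
    {"tx":-0.2,"ty":-7.3,"tz":0,"spin":-3},
    {"tx":-0.2,"ty":-7.3,"tz":0,"spin":-3},
    {"tx":-0.2,"ty":-7.3,"tz":0,"spin":-3},
    {"tx":-0.2,"ty":-7.3,"tz":0,"spin":-3},
  ],
)

```text
time: 10.8
tool_pos: [0.4463, -0.2041, 0.0694]
eef_rot: [0.186, 3.134, 0.001]
contact_force: [2.8, 3.9, 0.5]
grip_width: 0.0191
grasp_force: 39.0
```

```bash
python3 -c "
from h import *
lev()"
```

```text
t 10.8 ang 173.3 rad 0.1388 toolx 173.2 F radial -2.4 tang ccw -4.2 Fz 0.5 w 0.01905750008608832 q [-0.52  0.28  2.05  0.    0.8  -1.97]
```

Call:
send_rows(
  deltas=[
    {"tx":-0.1,"ty":-7.3,"tz":0,"spin":-3},
    {"tx":-0.1,"ty":-7.3,"tz":0,"spin":-3},
    {"tx":-0.1,"ty":-7.3,"tz":0,"spin":-3},
    {"tx":-0.1,"ty":-7.3,"tz":0,"spin":-3},
    {"tx":-0.1,"ty":-7.3,"tz":0,"spin":-3},
    {"tx":-0.1,"ty":-7.3,"tz":0,"spin":-3},
    {"tx":0,"ty":-4.9,"tz":0,"spin":-2},
    {"tx":0,"ty":-2.4,"tz":0,"spin":-1},
  ],
)

```text
time: 11.6
tool_pos: [0.45, -0.2547, 0.0694]
eef_rot: [-0.385, 3.113, -0.0]
contact_force: [4.9, 4.8, 0.6]
grip_width: 0.0191
grasp_force: 39.3
```

```bash
python3 -c "
from h import *
lev()"
```

```text
t 11.6 ang 194.4 rad 0.1386 toolx 194.1 F radial -5.9 tang ccw -3.4 Fz 0.6 w 0.01913126117182518 q [-0.6   0.32  2.    0.    0.82 -2.42]
```

Call:
send_rows(
  deltas=[
    {"tx":-0.5,"ty":-2.4,"tz":0,"spin":-1},
    {"tx":-0.5,"ty":-2.4,"tz":0,"spin":-1},
    {"tx":0,"ty":-2,"tz":0,"spin":-1},
    {"tx":0,"ty":-2,"tz":0,"spin":0},
    {"tx":0,"ty":-2,"tz":0,"spin":0},
    {"tx":0,"ty":0,"tz":0,"spin":0},
    {"tx":0,"ty":0,"tz":0,"spin":0},
    {"tx":0,"ty":0,"tz":0,"spin":0},
  ],
)

```text
time: 12.4
tool_pos: [0.4525, -0.2633, 0.0693]
eef_rot: [-0.469, 3.105, 0.004]
contact_force: [3.1, 7.7, 2.4]
grip_width: 0.0187
grasp_force: 39.7
```

```bash
python3 -c "
from h import *
lev()"
```

```text
t 12.4 ang 198.1 rad 0.1386 toolx 197.2 F radial -5.3 tang ccw -6.4 Fz 2.4 w 0.018675646413579838 q [-0.61  0.34  1.98  0.    0.83 -2.48]
```

Call:
send_rows(
  deltas=[
    {"tx":0,"ty":-1.5,"tz":0,"spin":0},
    {"tx":0,"ty":-1.5,"tz":0,"spin":0},
    {"tx":0,"ty":-1.5,"tz":0,"spin":0},
    {"tx":0,"ty":0,"tz":0,"spin":0},
    {"tx":0,"ty":0,"tz":0,"spin":0},
    {"tx":0,"ty":0,"tz":0,"spin":0},
    {"tx":0,"ty":0,"tz":0,"spin":0},
    {"tx":0,"ty":0,"tz":0,"spin":0},
  ],
)

```text
time: 13.2
tool_pos: [0.4524, -0.2634, 0.0692]
eef_rot: [0.467, -3.105, -0.017]
contact_force: [1.8, 19.5, 10.8]
grip_width: 0.0189
grasp_force: 41.7
```

```bash
python3 -c "
from h import *
lev()"
```

```text
t 13.2 ang 198.1 rad 0.1387 toolx 197.1 F radial -7.8 tang ccw -18.0 Fz 10.8 w 0.018912106261498234 q [-0.61  0.34  1.97  0.01  0.84 -2.49]
```

At the counter-clockwise stop (no motion, 18 N). I'll relax, release and lift.

Call:
send_rows(
  deltas=[
    {"tx":0,"ty":2,"tz":0,"spin":0},
    {"tx":0,"ty":1.8,"tz":0,"spin":0},
    {"tx":0,"ty":0,"tz":0,"spin":0},
    {"tx":0,"ty":0,"tz":0,"spin":0},
    {"tx":0,"ty":0,"tz":0,"spin":0},
    {"tx":0,"ty":0,"tz":0,"spin":0},
    {"tx":0,"ty":0,"tz":0,"spin":0},
    {"tx":0,"ty":0,"tz":0,"spin":0},
  ],
)

```text
time: 14.0
tool_pos: [0.4525, -0.2633, 0.0693]
eef_rot: [-0.469, 3.105, 0.005]
contact_force: [3.1, 10.1, 4.0]
grip_width: 0.0191
grasp_force: 40.0
```

Call:
send_rows(
  deltas=[
    {"tx":0,"ty":0,"tz":0,"spin":0},
    {"tx":0,"ty":0,"tz":0,"spin":0},
    {"tx":0,"ty":0,"tz":0,"spin":0},
    {"tx":0,"ty":0,"tz":0,"spin":0},
    {"tx":0,"ty":0,"tz":0,"spin":0},
    {"tx":0,"ty":0,"tz":0,"spin":0},
    {"tx":0,"ty":0,"tz":0,"spin":0},
    {"tx":0,"ty":0,"tz":0,"spin":0},
  ],
  jaw=1,
)

```text
time: 14.8
tool_pos: [0.4521, -0.2655, 0.0693]
eef_rot: [0.468, -3.107, 0.0]
contact_force: [-0.1, 0.4, 1.1]
grip_width: 0.0858
grasp_force: 0.0
```

Call:
send_rows(
  deltas=[
    {"tx":0,"ty":0,"tz":-10,"spin":0},
    {"tx":0,"ty":0,"tz":-20,"spin":0},
    {"tx":0,"ty":0,"tz":-30,"spin":0},
    {"tx":0,"ty":0,"tz":-30,"spin":0},
    {"tx":0,"ty":0,"tz":-30,"spin":0},
    {"tx":30,"ty":0,"tz":-20,"spin":0},
    {"tx":40,"ty":0,"tz":0,"spin":0},
    {"tx":30,"ty":0,"tz":0,"spin":0},
  ],
)

```text
time: 15.6
tool_pos: [0.3557, -0.2956, 0.2112]
eef_rot: [-0.469, 3.105, -0.004]
contact_force: [0.2, 0.1, -0.2]
grip_width: 0.0855
grasp_force: 0.0
```

```bash
python3 -c "
from h import *
lev()
a=read_camera('top')['color'][130:290,290:450,::-1];b=read_camera('side')['color'][220:380,200:360,::-1]
im=cv2.resize(np.hstack([a,b]),None,fx=2.5,fy=2.5,interpolation=cv2.INTER_CUBIC)
cv2.imwrite('pics/ccw.png',cv2.convertScaleAbs(im,alpha=1.6))"
```

```text
t 15.6 ang 198.3 rad 0.2406 toolx 197.2 F radial -0.2 tang ccw -0.0 Fz -0.2 w 0.0854854236765113 q [-0.79  0.01  2.02 -0.    1.11 -2.66]
```

View pics/ccw.png

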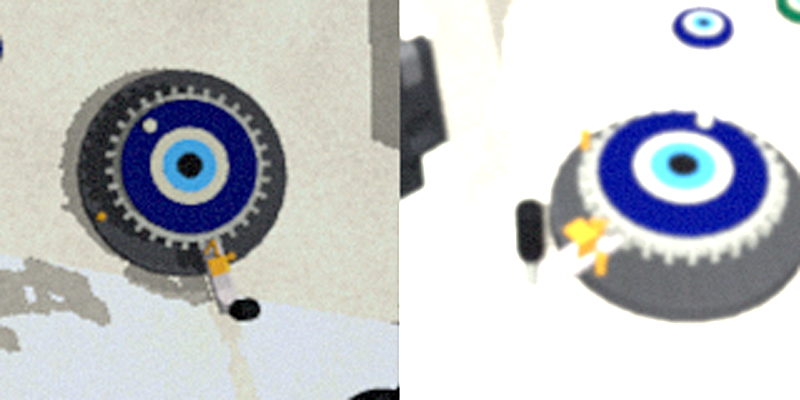

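The knob stands at (244,309) with the lever against the counter-clockwise pin. The peg has gone round to (150,125), roughly 60° counter-clockwise, and the gripper is clear. Handing in.

```bash
python3 -c "
from cell import *
print(hand_in())"
```

```text
the job is handed in; nothing more can be done
None
```

The blue lever was swung clockwise to its stop with the eye standing still, then counter-clockwise to the other stop, carrying the eye round about 60°; the knob was released, the amber lever was never touched, and the job was handed in at about 16 s.

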